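# Load the sample kit tray for the coater

### The arm

A 6-joint arm with a two-finger parallel gripper is mounted at the origin on the work surface. World frame = base frame: x ahead of the robot, y to its left, z up, the work surface at z = 0. Lengths are in m, angles in rad, forces in N, time in s.
With the tool pointing down it reaches from about 0.25 to 0.775 m from the base axis. Payload 4 kg.
Tool frame: the origin (TCP) lies midway between the tips of the shut fingers; the grasp point (between the pads) lies 19 mm behind it; z points along the fingers, y is the line along which they close (so a half turn about z gives the same grasp; the last joint's range is limited). The gripper opens to 94 mm and grips with 3 to 60 N. Pads are 16 mm wide; open, the fingers measure 119 mm over their backs; the gripper's body (75 mm by 177 mm) begins 78 mm behind the grasp point.
Start: joints at [1.15, 0.087, 1.371, -0, 1.684, -0.103], TCP at [0.172, 0.522, 0.206] pointing down, gripper open.
Joint ranges: [-3.1, 3.1], [-0.76, 2.03], [0.27, 2.55], [-1.08, 4.22], [0.17, 2.65], [-2.57, 2.57]. Speed limits (rad/s): [2.79, 2.79, 3.14, 3.14, 3.14, 3.14].

### API

Orientations are given as [roll, pitch, yaw] about the fixed x, y, z axes, in that order (R = Rz(yaw) Ry(pitch) Rx(roll)).
In Python, from bench import robot gives the robot as it stands. The module is installed in compiled form; this text tells all that it offers.
- The arm moves only by the tool arm_command, never from a script. Its argument "targets" is a list of rows, each a list of 4 numbers: the shift along the world's x, y, z as a fraction of full scale, then the turn about the world's z as a fraction of full scale. A call has 1 to 8 rows; each row is the pose to reach, as a shift and turn from the pose commanded when the call began; what a row does not reach only later rows make up. Full scale, the value 1, is 0.5 m for a shift and 120 degrees for a turn. A row lasts 1/12 s, in which the tool goes at most 41.7 mm and 7.16 degrees, less where a joint would pass 70% of its speed; a pose out of reach is approached as far as the arm can. A call with a number of a shift or a turn outside -1 to 1 is refused whole. A call with a gripper value outside its range is refused whole. "claw" is the closure, from 0 (fully open) to 1 (shut), set as the call begins (left out, the last holds). The fingers move at their own pace and stop on an object; the grip force is fixed at half the most. Time passes only in rows, so rows that repeat a pose let the fingers close. It gives the time, the measured TCP pose, the force, the opening and the grip force at its end, in the units of the state.
- robot.get_obs(): the state, without advancing time (a new reading comes with each control period).
- robot.snapshot(name): name is "side" or "top"; returns the picture (400x640x3 uint8, red, green, blue); there is no depth.
- robot.camera_info(name): a dict with "vfov" (degrees; the focal length in pixels is half the picture's height over the tangent of half this angle, whatever the lens; pixels are square), "cx", "cy" (the principal point, pixels), "k1" (the pictures are not rectified: a ray, as slopes to the right and down, at radius r is drawn at 1 + k1 r^2 times it, then the intrinsics apply), "extrinsics" (4x4, takes a point from camera to world coordinates). Camera axes: x right, y up, looking along -z (the intrinsics and any distortion apply to the point x, -y, -z); pixel columns grow to the right and rows downward; lengths in m; the calibration is good to about 2 mm. A picture is of the moment at which its call begins. camera_info takes no time and is no camera call.
- robot.close_job(): hands the job in; it is judged then, once.
The state is a dict: "time": time; "joint_positions": joint angles; "qvel": joint speeds; "joint_torque": joint torques, N m; "tool_pos": TCP position; "ee_rot": TCP orientation; "wrist_force": force on the tool from outside, world axes, zero at the start; "wrist_torque": the same for the moment, N m; "width": finger opening in m; "finger_force": force on a finger pad.
Only numpy, scipy, OpenCV 4.12 (cv2) and the standard library are available. Lean on these libraries where they do the work, as an engineer would, in place of code of your own. Each camera call takes 0.05 s, during which the arm holds its last target. There are 200 camera calls.

### The job

Load the steel tray for the next coating session: lay the scoop flat on the tray's floor, stand the capped sample jar upright in it, and stand the handled steel pot upright in it, turned so that its handle points straight out through the cut-out in the tray's end wall. Set each thing down rather than dropping it, and leave the plain cup, the reagent bottle and the power bank where they are.

Things in the scene. Friction and masses are not known exactly. Their poses are not given: they have to be found in the camera images.
- tray: Open stainless steel tray, fixed to the table. Outside 208 (x) by 288 (y) by 45 high, walls and floor 4 thick, so inside 200 by 280 and 41 deep. Origin: centre of its underside (the inner floor is 4 above it); z up, y along its length. Its short wall at -y has the only cut-out.
- cutout (a point): Middle of the sill of the cut-out in the tray's -y end wall: 50 wide (along the tray's x), open at the top, sill 20 above the tray's underside, with a level lip as wide folded out 16 beyond the wall under it. In the tray's frame it is at (0, -142, 20) mm.
- pot: Steel pot, open on top, 54 outside diameter, 50 tall, wall 3, with one straight round handle (12 diameter) that sticks out level along the pot's -y, its centre line 36 above the underside, its end 70 from the pot's axis. Origin: centre of its underside; z up. About 0.16 kg.
- pot_handle_end (a point): Outer end of the pot's handle, in the pot's frame at (0, -70, 36) mm.
- jar: Round clear sample jar with a white screw cap, 44 diameter, 70 tall, standing. Origin: centre of its underside; z up. About 0.09 kg.
- scoop: Steel lab scoop lying flat, 140 long in all along its x: flat handle 12 wide and 10 thick from x = -70 to +15, trough-shaped blade 32 wide and 13 high from x = +15 to +70. Origin: on its underside, midway along its length; z up. About 0.07 kg; it balances about 7 towards the blade from the origin.
- scoop_heel (a point): End of the scoop's handle, at (-70, 0, 5) mm in the scoop's frame.
- scoop_tip (a point): Tip of the scoop's blade, at (70, 0, 5) mm in the scoop's frame.
- cup: Bystander: plain open steel cup without handle, 56 diameter, 55 tall. Origin: centre of its underside. Leave it alone.
- reagent: Bystander: brown reagent bottle with a black cap, 64 diameter, 130 tall, standing. Origin: centre of its underside. Leave it alone.
- powerbank: Bystander: flat black power bank, 65 by 115 by 14. Origin: centre of its underside. Leave it alone.
Mind the look-alikes: they are no part of the job. There is more than one size of the scoop; the one meant has the size given above.

How it is judged:
By the outcome, as a careful person would: the job done as asked, in the order asked, and still so for the second after the job is handed in, with the robot touching nothing.
It also fails if it takes over 72 s, if anything falls off the work surface, if the arm or the gripper's body presses on something with over 40 N, if the wrist force passes 120 N, or if a joint passes its speed limit or range.

## Working session

There is one attempt and no reset: what is moved stays moved. The work goes in short steps, Python scripts to look and compute and a tool call to move; the robot and the scene stay as the last step left them, time stands still between calls to the robot, and variables do not carry over. Pictures are saved under pics/ and viewed, at most 10 in all, crops included, and the job is handed in when it is done.

Besides the shell and the picture viewer there is one more tool, called after "Request:" as name(argument=value, ...) on one line, values as JSON. arm_command: Moves the arm, as the interface text tells. Shift numbers are shares of 0.5 m and turn numbers shares of 120 degrees, none past 1 either way. Its arguments: {"type":"object","properties":{"targets":{"type":"array"},"claw":{"type":"number"}},"required":["targets"]}

```bash
mkdir -p pics; cat > h.py <<'E'
import numpy as np, cv2
from bench import robot
def snap(n,f):
    im=robot.snapshot(n); cv2.imwrite('pics/'+f,im[:,:,::-1]); return im
def KD(n):
    c=robot.camera_info(n); f=200/np.tan(np.radians(c['vfov'])/2)
    return np.array([[f,0,c['cx']],[0,f,c['cy']],[0,0,1.]]),np.array([c['k1'],0,0,0,0.]),np.array(c['extrinsics'])
def ray(n,u,v):
    K,D,E=KD(n); p=cv2.undistortPointsIter(np.array([[[u,v]]],float),K,D,None,None,(3,100,1e-12))[0,0]
    return E[:3,3],E[:3,:3]@np.array([p[0],-p[1],-1])
def atz(n,u,v,z):
    o,d=ray(n,u,v); return o+d*(z-o[2])/d[2]
def tri(uv1,uv2,n1='top',n2='side'):
    o1,d1=ray(n1,*uv1); o2,d2=ray(n2,*uv2)
    s=np.linalg.lstsq(np.c_[d1,-d2],o2-o1,rcond=None)[0]
    a=o1+s[0]*d1;b=o2+s[1]*d2
    return (a+b)/2,np.linalg.norm(a-b)
def proj(n,P):
    K,D,E=KD(n); q=(np.atleast_2d(P)-E[:3,3])@E[:3,:3]; q=q*[1,-1,-1]
    return cv2.projectPoints(q.astype(float),np.zeros(3),np.zeros(3),K,D)[0][:,0]
E
python3 - <<'E'
from h import *
np.set_printoptions(precision=4,suppress=True)
for n in('top','side'):
    snap(n,n+'0.png');print(n,robot.camera_info(n))
print(robot.get_obs())
E
```

```text
top {'vfov': 47.85143539786371, 'cx': 314.0047345573512, 'cy': 202.2920606205248, 'k1': 0.013501916856375518, 'extrinsics': array([[-0.001 ,  0.989 , -0.1481,  0.3784],
       [-0.9998, -0.0041, -0.0207, -0.1356],
       [-0.021 ,  0.148 ,  0.9888,  1.2679],
       [ 0.    ,  0.    ,  0.    ,  1.    ]])}
side {'vfov': 42.817435227121884, 'cx': 330.92965638555046, 'cy': 208.19003034070425, 'k1': 0.05107143609561067, 'extrinsics': array([[ 0.9674,  0.1825, -0.1756,  0.327 ],
       [-0.2528,  0.7378, -0.6259, -1.0068],
       [ 0.0153,  0.6499,  0.7599,  1.0888],
       [ 0.    ,  0.    ,  0.    ,  1.    ]])}
{'time': 0.1, 'joint_positions': array([ 1.1499,  0.0879,  1.3721, -0.    ,  1.6836, -0.1031]), 'qvel': array([-0.0007, -0.0035, -0.0034, -0.0022,  0.0004, -0.001 ]), 'joint_torque': array([  0.0024, -34.1252, -30.3302,   0.0721,   0.0304,  -0.0001]), 'tool_pos': array([0.1717, 0.522 , 0.2045]), 'ee_rot': array([-3.1397, -0.0002,  2.8238]), 'wrist_force': array([-0.1555,  0.2952,  0.2754]), 'wrist_torque': array([-0.0113, -0.0054,  0.0011]), 'finger_force': 0.0, 'width': 0.09399294776055306}
```

View pics/top0.png

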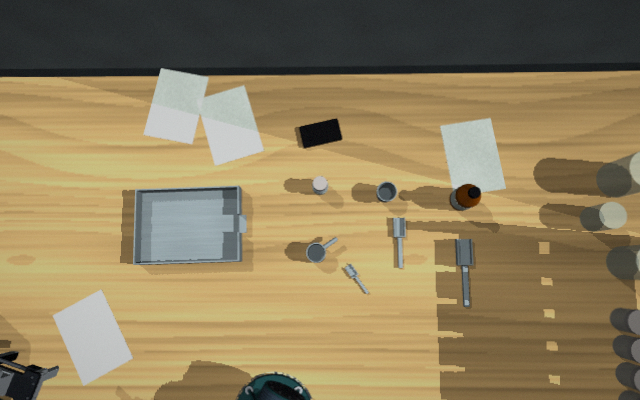

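View pics/side0.png

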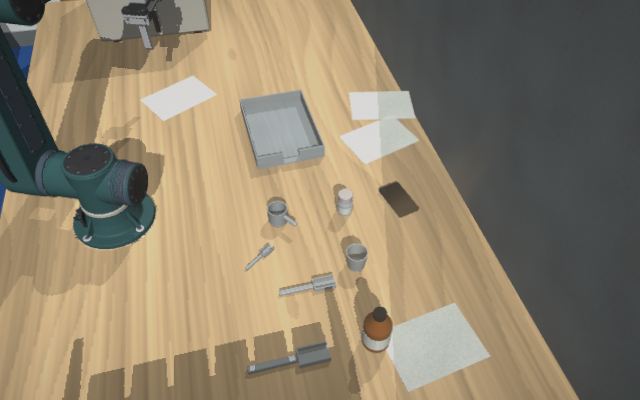

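The top view has the tray at columns 134–242, rows 186–265, with its lip at (243,224). The pot is at (316,252), handle to (335,239), the jar at (320,184) and the cup at (387,191). There are three scoops, near (357,279), (399,242) and (465,272). The side view shows the same things. I'll zoom in for exact pixels.

```bash
python3 - <<'E'
import cv2
a=cv2.imread('pics/top0.png');b=cv2.imread('pics/side0.png')
def crop(im,x0,x1,y0,y1,s,f):
    c=cv2.resize(im[y0:y1,x0:x1],None,fx=s,fy=s,interpolation=cv2.INTER_CUBIC)
    for x in range((x0+9)//10*10,x1,10):
        cv2.line(c,(int((x-x0+.5)*s),0),(int((x-x0+.5)*s),6 if x%50 else 16),(0,0,255),1)
        if x%20==0: cv2.putText(c,str(x),(int((x-x0+.5)*s)-10,26),0,.35,(0,0,255),1)
    for y in range((y0+9)//10*10,y1,10):
        cv2.line(c,(0,int((y-y0+.5)*s)),(6,int((y-y0+.5)*s)),(0,0,255),1); 
        if y%20==0: cv2.putText(c,str(y),(8,int((y-y0+.5)*s)+4),0,.35,(0,0,255),1)
    cv2.imwrite(f,c)
crop(a,295,425,170,275,6,'pics/tc.png')
crop(b,235,375,180,305,4.8,'pics/sc.png')
crop(a,125,255,175,275,6,'pics/tt.png')
E
python3 - <<'E'
from h import *
for n,p,q in(('small',(347,265),(367,293)),('med',(399,217),(401,268)),('big',(464,239),(467,305))):
    print(n,np.linalg.norm(atz('top',*p,.01)-atz('top',*q,.01)))
E
```

```text
small 0.09280017380723651
med 0.1410563543371925
big 0.1782367564283321
```

View pics/tc.png

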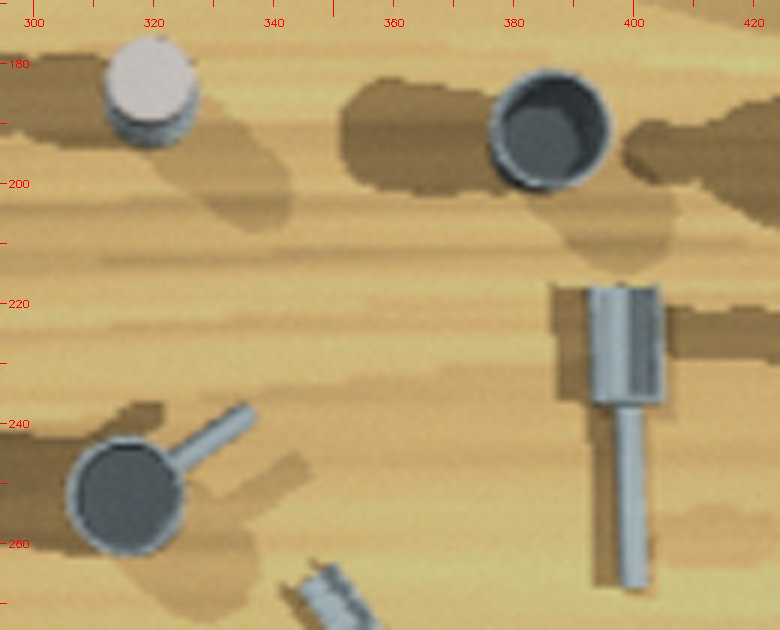

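View pics/sc.png

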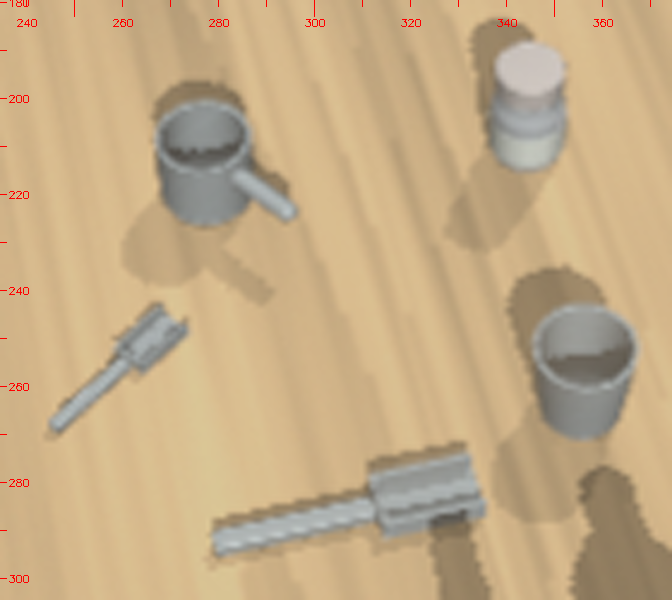

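View pics/tt.png

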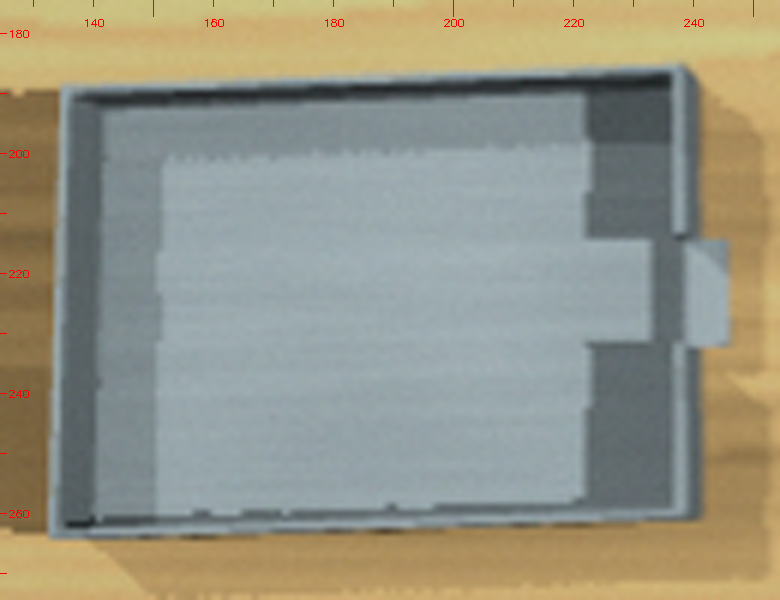

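The crops put the jar's cap at top (319.7,182.8) and side (344.9,193.9), and the pot's rim centre at top (315.7,252.3) and side (276.8,207.6). The middle scoop is the 140 mm one. The tray's rim corners can be read in the third crop.

```bash
python3 - <<'E'
from h import *
np.set_printoptions(precision=4,suppress=True)
for n,a,b in(('jar',(319.7,182.8),(344.9,193.9)),('pot',(315.7,252.3),(276.8,207.6)),('hend',(335.8,238),(294.9,223.5)),('heel',(400.3,267.5),(279.9,291.8)),('tip',(398.8,217.3),(333.9,280.0))):
    print(n,*tri(a,b),'atz',{'jar':atz('top',*a,.07),'pot':atz('top',*a,.05),'hend':atz('top',*a,.036),'heel':atz('top',*a,.01),'tip':atz('top',*a,.012)}[n])
C=np.array([atz('top',*p,.045) for p in((134.8,189.2),(238.8,185.5),(239.2,260.7),(132.8,264))])
print(C,[np.linalg.norm(C[i]-C[i-1]) for i in range(4)])
c=C.mean(0)
m=(C[1]+C[2]-C[0]-C[3]); yaw=np.arctan2(-m[1],-m[0])  # +y axis direction
print('tray c',c,'ydir angle',np.degrees(yaw), 'side-wall', np.degrees(np.arctan2(*(C[1]-C[2])[[1,0]])))
u=-m[:2]/np.linalg.norm(m[:2])
x=np.array([u[1],-u[0]])
im=cv2.imread('pics/side0.png'); t=cv2.imread('pics/top0.png')
P=[np.r_[c[:2]+x*a+u*b,z] for z in(.045,) for a,b in((-.104,-.144),(.104,-.144),(.104,.144),(-.104,.144))]
P+= [np.r_[c[:2]+x*a-u*.158,.02] for a in(-.025,.025)]
print(x,u);print('side',proj('side',P));print('top',proj('top',P))
s=4
o=cv2.resize(im[80:180,230:340],None,fx=7,fy=6,interpolation=cv2.INTER_CUBIC)
for p in proj('side',P): cv2.circle(o,(int((p[0]-230+.5)*7),int((p[1]-80+.5)*6)),3,(0,0,255),-1)
cv2.imwrite('pics/st.png',o)
E
```

```text
jar [ 0.6118 -0.1261  0.0681] 0.000941627013608162 atz [ 0.611 -0.126  0.07 ]
pot [ 0.4259 -0.1146  0.0504] 0.002105906021739118 atz [ 0.4248 -0.1146  0.05  ]
hend [ 0.4641 -0.1692  0.0372] 0.0001905904065461114 atz [ 0.4641 -0.1692  0.036 ]
heel [ 0.3863 -0.3467  0.0091] 0.0036883799208505337 atz [ 0.3844 -0.3464  0.01  ]
tip [ 0.5238 -0.3465  0.0094] 0.0008764637771402701 atz [ 0.5231 -0.346   0.012 ]
[[0.6003 0.387  0.045 ]
 [0.6093 0.0981 0.045 ]
 [0.4029 0.0921 0.045 ]
 [0.3948 0.3803 0.045 ]] [np.float64(0.2056120099197647), np.float64(0.289036044641284), np.float64(0.20651769109880896), np.float64(0.2883922990428284)]
tray c [0.5018 0.2394 0.045 ] ydir angle 91.70884362609881 side-wall 1.6718346178958743
[0.9996 0.0298] [-0.0298  0.9996]
side [[255.319  158.1602]
 [323.7538 145.3707]
 [300.2757  88.8434]
 [238.4107  98.8551]
 [283.306  162.516 ]
 [299.6257 159.4034]]
top [[239.0943 260.9803]
 [238.6457 185.242 ]
 [135.0321 188.7688]
 [132.8241 264.4445]
 [245.6212 232.3435]
 [245.4758 214.4927]]
```

View pics/st.png

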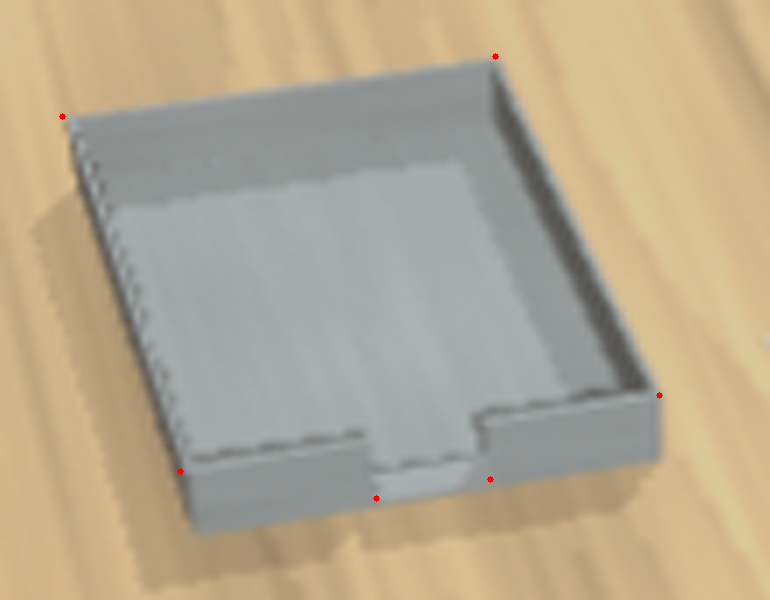

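The projected tray corners land within about 1 px of the real ones. The measured heights also match the text: jar 68 mm, pot 50 mm, handle 37 mm and scoop about 9 mm. Now I'll move above the scoop, closing line along world y.

Request:
arm_command(targets=[[0.2,-0.6,0,0.152],[0.2,-0.6,0,0.152],[0.2,-0.6,0,0.152],[0.2,-0.6,0,0.152],[0.2,-0.6,0,0.152],[0.2,-0.6,0,0.152],[0.2,-0.6,0,0.152],[0.2,-0.6,0,0.152]], claw=0.3)

```text
time: 0.77
tool_pos: [0.272, 0.2195, 0.2052]
ee_rot: [-3.14, 0.001, 3.14]
wrist_force: [-0.5, 0.8, 0.1]
width: 0.0658
finger_force: 0.0
```

Request:
arm_command(targets=[[0.2,-0.6,0,0],[0.2,-0.6,0,0],[0.2,-0.6,0,0],[0.2,-0.6,0,0],[0.2,-0.6,0,0],[0.2,-0.6,0,0],[0.2,-0.6,0,0],[0.2,-0.6,0,0]])

```text
time: 1.43
tool_pos: [0.372, -0.0811, 0.2049]
ee_rot: [-3.141, -0.001, 3.138]
wrist_force: [0.3, 0.4, -0.8]
width: 0.0658
finger_force: 0.0
```

Request:
arm_command(targets=[[0.175,-0.536,-0.1,0],[0.175,-0.536,-0.1,0],[0.175,-0.536,-0.1,0],[0.175,-0.536,-0.1,0],[0.175,-0.536,-0.1,0],[0.175,-0.536,-0.1,0],[0.175,-0.536,-0.1,0],[0.175,-0.536,-0.1,0]])

```text
time: 2.1
tool_pos: [0.4588, -0.3503, 0.1507]
ee_rot: [3.14, -0.005, 3.137]
wrist_force: [-1.7, 0.3, -0.3]
width: 0.0655
finger_force: 0.0
```

Request:
arm_command(targets=[[0,0,-0.15,0],[0,0,-0.27,0],[0,0,-0.27,0],[0,0,-0.27,0],[0,0,-0.27,0],[0,0,-0.27,0],[0,0,-0.27,0]])

```text
time: 2.68
tool_pos: [0.4612, -0.3469, 0.024]
ee_rot: [-3.138, 0.004, -3.141]
wrist_force: [0.3, -0.0, 0.4]
width: 0.0656
finger_force: 0.0
```

```bash
python3 - <<'E'
from h import *
a=snap('top','top1.png');b=snap('side','side1.png')
o=np.hstack([cv2.resize(i[y:y+90,x:x+60],None,fx=6,fy=6,interpolation=cv2.INTER_CUBIC) for i,x,y in((a,370,205),(b,275,225))])
cv2.imwrite('pics/g1.png',o[:,:,::-1]);print(robot.get_obs()['tool_pos'])
E
```

```text
[ 0.46132326 -0.34708659  0.02421527]
```

View pics/g1.png

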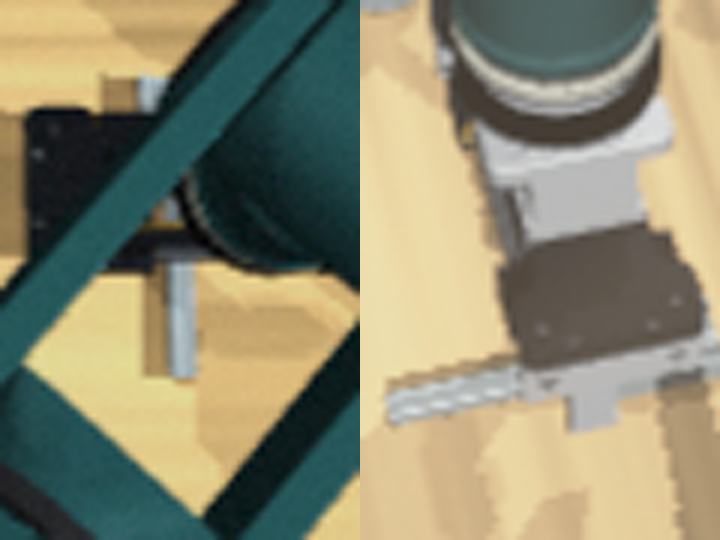

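The scoop's handle runs under the gripper between the open fingers. I'll lower and close on it.

Request:
arm_command(targets=[[-0.004,0,-0.02,0],[-0.004,0,-0.04,0],[-0.004,0,-0.04,0],[-0.004,0,-0.04,0]])

```text
time: 3.12
tool_pos: [0.4574, -0.3458, 0.0003]
ee_rot: [-3.141, 0.0, -3.141]
wrist_force: [-0.2, -0.7, 0.9]
width: 0.0657
finger_force: 0.6
```

Request:
arm_command(targets=[[0,0,0,0],[0,0,0,0],[0,0,0,0],[0,0,0,0],[0,0,0,0],[0,0,0,0],[0,0,0,0],[0,0,0,0]], claw=1)

```text
time: 3.78
tool_pos: [0.4573, -0.3454, 0.0004]
ee_rot: [3.141, -0.0, -3.141]
wrist_force: [0.1, -1.0, 0.7]
width: 0.0156
finger_force: 0.2
```

Request:
arm_command(targets=[[0,0,0.01,0],[0,0,0.03,0],[0,0,0.07,0],[0,0,0.13,0],[0,0,0.2,0],[0,0,0.26,0],[0,0,0.28,0],[0,0,0.28,0]])

```text
time: 4.45
tool_pos: [0.4591, -0.347, 0.1451]
ee_rot: [-3.136, 0.006, -3.141]
wrist_force: [-0.2, -0.1, -1.4]
width: 0.0116
finger_force: 30.0
```

```bash
python3 - <<'E'
from h import *
b=snap('side','side2.png');a=snap('top','top2.png')
o=np.hstack([cv2.resize(i[y:y+h,x:x+w],None,fx=600/h,fy=600/h,interpolation=cv2.INTER_CUBIC) for i,x,y,w,h in((b,260,170,100,130),(a,380,180,60,120))])
print(o.shape)
cv2.imwrite('pics/g2.png',o[:,:,::-1]);ob=robot.get_obs();print(ob['tool_pos'],ob['width'],ob['finger_force'],ob['wrist_torque'])
E
```

```text
(600, 762, 3)
[ 0.456938   -0.34505982  0.1394467 ] 0.011827353776707647 29.996624886989594 [ 0.01848295 -0.03215921 -0.01616486]
```

View pics/g2.png

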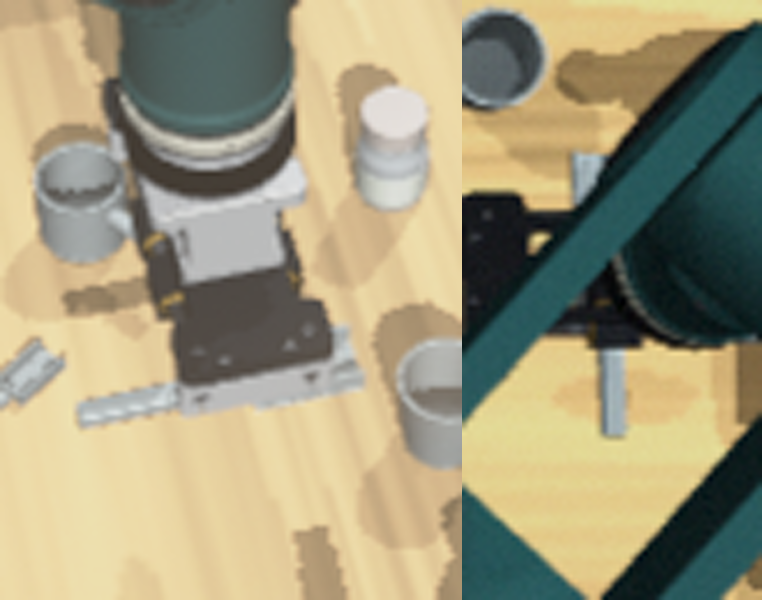

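```bash
python3 - <<'E'
from h import *
print(tri((409.7,266.2),(277.3,259)))
for p in((.524,-.346,.145),(.386,-.346,.145),(.386,-.346,.140),(.386,-.346,.150)): print(p,proj('side',p),proj('top',p))
E
```

```text
(array([ 0.38878285, -0.34660948,  0.14700722]), np.float64(0.0037267585973830663))
(0.524, -0.346, 0.145) [[334.90512395 247.53948888]] [[407.54955093 210.80467597]]
(0.386, -0.346, 0.145) [[275.24657096 259.68084424]] [[409.36251839 266.58691964]]
(0.386, -0.346, 0.14) [[275.39597255 260.9605247 ]] [[408.9807976  266.60103189]]
(0.386, -0.346, 0.15) [[275.0961415  258.39270529]] [[409.74766937 266.5726819 ]]
```

The scoop is held level, with its underside about at the TCP. I'll carry it to the tray's far half.

Request:
arm_command(targets=[[0,0.04,0,0],[0.02,0.12,0,0],[0.03,0.2,0,0],[0.04,0.28,0,0],[0.05,0.36,0,0],[0.06,0.44,0,0],[0.06,0.52,0,0],[0.06,0.6,0,0]])

```text
time: 5.22
tool_pos: [0.4853, -0.0432, 0.137]
ee_rot: [3.14, -0.006, -3.141]
wrist_force: [0.9, -0.6, -0.5]
width: 0.0115
finger_force: 30.0
```

Request:
arm_command(targets=[[0.0,0.08,0,0],[0.01,0.16,0,0],[0.01,0.24,0,0],[0.02,0.32,0,0],[0.03,0.4,0,0],[0.03,0.48,0,0],[0.031,0.54,0,0],[0.031,0.6,0,0]])

```text
time: 5.88
tool_pos: [0.5007, 0.2559, 0.1365]
ee_rot: [-3.139, -0.006, -3.14]
wrist_force: [0.5, 0.9, -0.8]
width: 0.0115
finger_force: 30.0
```

Request:
arm_command(targets=[[0,0.06,0,0],[0,0.1,0,0],[0,0.12,0,0],[0,0.12,-0.04,0],[0,0.12,-0.1,0],[0,0.12,-0.14,0],[0,0.12,-0.16,0],[0,0.12,-0.16,0]])

```text
time: 6.55
tool_pos: [0.4999, 0.3123, 0.0553]
ee_rot: [-3.137, -0.009, 3.141]
wrist_force: [-1.0, 0.4, -0.4]
width: 0.0115
finger_force: 30.0
```

```bash
python3 - <<'E'
from h import *
o=robot.get_obs();print(o['tool_pos'],o['ee_rot'],o['width'],o['finger_force'],o['joint_positions'])
E
```

```text
[0.49988694 0.31230466 0.05526803] [-3.13697445 -0.00881237  3.14148066] 0.011455587510512013 29.996731281280518 [ 4.62366209e-01  2.55790653e-01  1.47933378e+00 -2.03773076e-04
  1.41641532e+00 -1.10830614e+00]
```

Request:
arm_command(targets=[[0,0,-0.02,0],[0,0,-0.05,0],[0,0,-0.07,0],[0,0,-0.08,0],[0,0,-0.085,0],[0,0,-0.09,0],[0,0,-0.09,0],[0,0,-0.09,0]])

```text
time: 7.22
tool_pos: [0.5033, 0.3147, 0.0162]
ee_rot: [3.141, 0.001, -3.141]
wrist_force: [-0.8, 0.6, -1.5]
width: 0.0111
finger_force: 30.0
```

Request:
arm_command(targets=[[0,0,-0.006,0],[0,0,-0.012,0],[0,0,-0.016,0],[0,0,-0.019,0],[0,0,-0.021,0],[0,0,-0.021,0]])

```text
time: 7.72
tool_pos: [0.5027, 0.3144, 0.0058]
ee_rot: [-3.141, -0.0, -3.141]
wrist_force: [-2.8, -0.2, 4.6]
width: 0.0116
finger_force: 30.0
```

Request:
arm_command(targets=[[0,0,-0.001,0],[0,0,-0.002,0],[0,0,-0.002,0]])

```text
time: 7.97
tool_pos: [0.5027, 0.3144, 0.0058]
ee_rot: [-3.142, -0.0, -3.141]
wrist_force: [-3.8, -1.2, 8.6]
width: 0.0115
finger_force: 30.0
```

The rising force shows it is on the floor. I'll release and lift.

Request:
arm_command(targets=[[0,0,0.001,0],[0,0,0.002,0],[0,0,0.002,0],[0,0,0.002,0],[0,0,0.002,0],[0,0,0.002,0]], claw=0.4)

```text
time: 8.47
tool_pos: [0.5028, 0.3144, 0.0047]
ee_rot: [-3.142, -0.0, -3.141]
wrist_force: [-0.3, 0.2, 0.3]
width: 0.048
finger_force: 0.0
```

Request:
arm_command(targets=[[0,0,0.02,0],[0,0,0.06,0],[0,0,0.12,0],[0,0,0.18,0],[0,0,0.26,0],[0,0,0.32,0],[0,0,0.32,0]])

```text
time: 9.05
tool_pos: [0.5065, 0.3163, 0.1751]
ee_rot: [3.134, 0.014, -3.141]
wrist_force: [0.5, 0.0, 1.2]
width: 0.0563
finger_force: 0.0
```

Request:
arm_command(targets=[[0.01,-0.07,0,0],[0.03,-0.15,0,0],[0.06,-0.23,0,0],[0.09,-0.3,0,0],[0.12,-0.37,0,0],[0.14,-0.44,0,0]], claw=0)

```text
time: 9.55
tool_pos: [0.5736, 0.0926, 0.1653]
ee_rot: [3.141, 0.001, -3.141]
wrist_force: [0.3, -0.6, -0.4]
width: 0.0921
finger_force: 0.0
```

Request:
arm_command(targets=[[0.01,-0.08,0,0],[0.03,-0.16,0,0],[0.05,-0.24,0,0],[0.06,-0.31,0,0],[0.07,-0.37,0,0],[0.077,-0.41,0,0],[0.077,-0.44,-0.04,0],[0.077,-0.44,-0.07,0]])

```text
time: 10.22
tool_pos: [0.6117, -0.1294, 0.1302]
ee_rot: [-3.14, 0.002, 3.138]
wrist_force: [0.4, 0.5, 0.0]
width: 0.0939
finger_force: 0.0
```

Request:
arm_command(targets=[[0,0,-0.02,0],[0,0,-0.04,0],[0,0,-0.04,0],[0,0,-0.04,0],[0,0,-0.04,0]])

```text
time: 10.63
tool_pos: [0.6119, -0.125, 0.111]
ee_rot: [-3.141, 0.002, -3.14]
wrist_force: [0.2, 1.0, 0.2]
width: 0.0939
finger_force: 0.0
```

```bash
python3 - <<'E'
from h import *
a=snap('top','top3.png');b=snap('side','side3.png')
o=np.hstack([cv2.resize(a[175:275,125:255],(520,400),interpolation=cv2.INTER_CUBIC),cv2.resize(b[140:240,305:375],(280,400),interpolation=cv2.INTER_CUBIC)])
cv2.imwrite('pics/g3.png',o[:,:,::-1]);print(robot.get_obs()['tool_pos'])
E
```

```text
[ 0.61211794 -0.12521077  0.1114206 ]
```

View pics/g3.png

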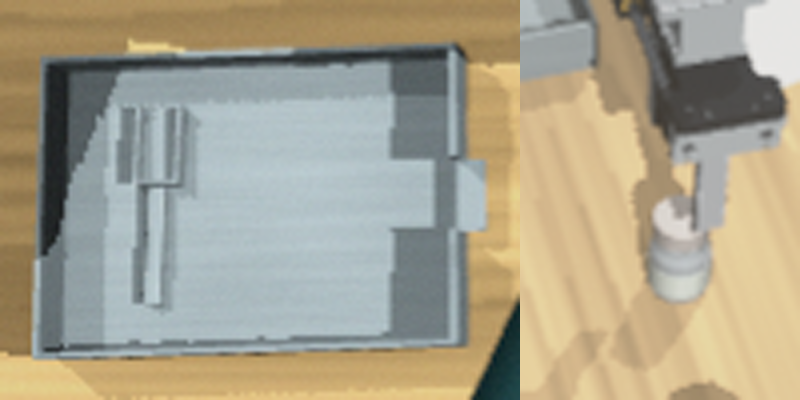

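The scoop lies flat in the far half of the tray, and the open fingers straddle the jar. I'll lower, grasp and lift.

Request:
arm_command(targets=[[0,0,-0.06,0],[0,0,-0.12,0],[0,0,-0.16,0],[0,0,-0.18,0],[0,0,-0.18,0]])

```text
time: 11.15
tool_pos: [0.6097, -0.1248, 0.0175]
ee_rot: [3.14, -0.005, -3.141]
wrist_force: [0.1, 0.3, -0.1]
width: 0.0938
finger_force: 0.0
```

Request:
arm_command(targets=[[0,0,0,0],[0,0,0,0],[0,0,0,0],[0,0,0,0],[0,0,0,0],[0,0,0,0],[0,0,0,0],[0,0,0,0]], claw=1)

```text
time: 11.82
tool_pos: [0.6114, -0.1254, 0.0202]
ee_rot: [3.141, 0.0, -3.141]
wrist_force: [0.7, 1.3, 1.8]
width: 0.0442
finger_force: 0.4
```

Request:
arm_command(targets=[[0,0,0,0],[0,0,0,0],[0,0,0,0]])

```text
time: 12.07
tool_pos: [0.6114, -0.1254, 0.0201]
ee_rot: [3.141, 0.0, -3.141]
wrist_force: [-0.5, 1.4, 1.0]
width: 0.0435
finger_force: 30.0
```

Request:
arm_command(targets=[[0,0,0.02,0],[0,0,0.06,0],[0,0,0.12,0],[0,0,0.18,0],[0,0,0.22,0],[0,0,0.24,0]])

```text
time: 12.57
tool_pos: [0.613, -0.1262, 0.1448]
ee_rot: [-3.139, 0.006, -3.141]
wrist_force: [1.0, 0.2, 0.4]
width: 0.0432
finger_force: 30.0
```

Request:
arm_command(targets=[[0,0.03,0,0],[-0.01,0.08,0,0],[-0.03,0.14,0,0],[-0.05,0.2,0,0],[-0.07,0.26,0,0],[-0.08,0.32,0,0],[-0.09,0.37,0,0],[-0.1,0.42,0,0]])

```text
time: 13.23
tool_pos: [0.5592, 0.0869, 0.1376]
ee_rot: [3.141, -0.004, -3.14]
wrist_force: [1.1, 0.9, -0.1]
width: 0.0431
finger_force: 30.0
```

Request:
arm_command(targets=[[-0.02,0.06,0,0],[-0.03,0.12,0,0],[-0.04,0.18,0,0],[-0.05,0.23,0,0],[-0.056,0.27,0,0],[-0.058,0.29,0,0],[-0.058,0.3,0,0],[-0.058,0.3,0,0]])

```text
time: 13.9
tool_pos: [0.5315, 0.2351, 0.1386]
ee_rot: [-3.141, -0.002, -3.14]
wrist_force: [-0.5, 0.2, -0.2]
width: 0.043
finger_force: 30.0
```

Request:
arm_command(targets=[[0,0,-0.04,0],[0,0,-0.1,0],[0,0,-0.15,0],[0,0,-0.18,0],[0,0,-0.2,0],[0,0,-0.21,0],[0,0,-0.21,0]])

```text
time: 14.48
tool_pos: [0.532, 0.2334, 0.0339]
ee_rot: [-3.141, -0.002, 3.141]
wrist_force: [0.1, 0.4, -0.2]
width: 0.043
finger_force: 30.0
```

Request:
arm_command(targets=[[0,0,-0.006,0],[0,0,-0.012,0],[0,0,-0.016,0],[0,0,-0.019,0],[0,0,-0.021,0],[0,0,-0.021,0],[0,0,-0.021,0]])

```text
time: 15.07
tool_pos: [0.5324, 0.2345, 0.0246]
ee_rot: [3.141, 0.0, -3.141]
wrist_force: [0.4, 0.3, -1.6]
width: 0.0433
finger_force: 30.0
```

Request:
arm_command(targets=[[0,0,-0.001,0],[0,0,-0.002,0],[0,0,-0.002,0]])

```text
time: 15.32
tool_pos: [0.5325, 0.2346, 0.0241]
ee_rot: [3.141, 0.001, -3.141]
wrist_force: [-1.9, -0.8, 2.9]
width: 0.0432
finger_force: 30.0
```

Request:
arm_command(targets=[[0,0,0,0],[0,0,0,0],[0,0,0,0],[0,0,0,0],[0,0,0,0],[0,0,0,0]], claw=0.3)

```text
time: 15.82
tool_pos: [0.5323, 0.2344, 0.0234]
ee_rot: [3.142, -0.0, -3.141]
wrist_force: [-0.1, 0.5, 0.1]
width: 0.0659
finger_force: 0.0
```

Request:
arm_command(targets=[[0,0,0.02,0],[0,0,0.06,0],[0,0,0.12,0],[0,0,0.18,0],[0,0,0.24,0],[0,0,0.28,0],[0,0,0.3,0]])

```text
time: 16.4
tool_pos: [0.534, 0.2351, 0.1787]
ee_rot: [3.139, 0.007, -3.141]
wrist_force: [-0.5, 0.7, 0.4]
width: 0.0658
finger_force: 0.0
```

Request:
arm_command(targets=[[-0.02,-0.07,0,-0.05],[-0.04,-0.14,0,-0.1],[-0.06,-0.21,0,-0.15],[-0.08,-0.28,0,-0.2],[-0.1,-0.35,0,-0.25],[-0.13,-0.42,0,-0.3],[-0.16,-0.49,0,-0.35],[-0.18,-0.56,0,-0.4]], claw=0)

```text
time: 17.07
tool_pos: [0.4406, -0.0467, 0.1731]
ee_rot: [-3.141, -0.001, 2.3]
wrist_force: [0.1, 0.4, 0.1]
width: 0.0942
finger_force: 0.0
```

Request:
arm_command(targets=[[-0.02,-0.07,0,-0.04],[-0.034,-0.12,0,-0.056],[-0.034,-0.138,-0.04,-0.056],[-0.034,-0.138,-0.1,-0.056],[-0.034,-0.138,-0.14,-0.056],[-0.034,-0.138,-0.16,-0.056],[-0.034,-0.138,-0.16,-0.056],[-0.034,-0.138,-0.16,-0.056]])

```text
time: 17.73
tool_pos: [0.4252, -0.1143, 0.0935]
ee_rot: [-3.141, -0.001, 2.187]
wrist_force: [-0.1, -0.3, 0.2]
width: 0.0941
finger_force: 0.0
```

```bash
python3 - <<'E'
from h import *
b=snap('side','side4.png');a=snap('top','top4.png')
o=np.hstack([cv2.resize(a[175:275,125:255],(520,400),interpolation=cv2.INTER_CUBIC),cv2.resize(b[150:250,250:320],(280,400),interpolation=cv2.INTER_CUBIC)])
cv2.imwrite('pics/g4.png',o[:,:,::-1]);o=robot.get_obs();print(o['tool_pos'],o['ee_rot'],o['width'])
E
```

```text
[ 0.42647104 -0.11471033  0.09510311] [3.13999752e+00 2.36820179e-03 2.18766762e+00] 0.09407180048238718
```

Request:
arm_command(targets=[[0,0,-0.05,0],[0,0,-0.1,0],[0,0,-0.14,0],[0,0,-0.152,0],[0,0,-0.152,0]])

```text
time: 18.25
tool_pos: [0.4249, -0.1141, 0.017]
ee_rot: [-3.141, -0.002, 2.188]
wrist_force: [0.7, 0.6, -0.4]
width: 0.0938
finger_force: 0.0
```

Request:
arm_command(targets=[[0,0,0,0],[0,0,0,0],[0,0,0,0],[0,0,0,0],[0,0,0,0],[0,0,0,0],[0,0,0,0],[0,0,0,0]], claw=1)

```text
time: 18.92
tool_pos: [0.4257, -0.1145, 0.0179]
ee_rot: [3.141, 0.0, 2.187]
wrist_force: [0.1, 0.4, 0.8]
width: 0.0521
finger_force: 30.0
```

Request:
arm_command(targets=[[0,0,0,0],[0,0,0,0]])

```text
time: 19.08
tool_pos: [0.4258, -0.1145, 0.0179]
ee_rot: [3.141, 0.0, 2.187]
wrist_force: [0.1, 1.0, 2.8]
width: 0.0524
finger_force: 30.0
```

Request:
arm_command(targets=[[0,0,0.02,0],[0,0,0.06,0],[0,0,0.12,0],[0,0,0.18,0],[0,0,0.22,0],[0,0,0.244,0]])

```text
time: 19.58
tool_pos: [0.4263, -0.1151, 0.1427]
ee_rot: [3.14, 0.004, 2.187]
wrist_force: [0.1, 0.6, -2.4]
width: 0.0525
finger_force: 30.0
```

Request:
arm_command(targets=[[0.01,0.03,0,-0.02],[0.02,0.08,0,-0.06],[0.04,0.14,0,-0.1],[0.06,0.2,0,-0.14],[0.08,0.26,0,-0.18],[0.1,0.32,0,-0.22],[0.12,0.38,0,-0.25],[0.14,0.44,0,-0.27]])

```text
time: 20.25
tool_pos: [0.4948, 0.1068, 0.1386]
ee_rot: [-3.139, 0.001, 1.619]
wrist_force: [0.8, -0.7, -1.9]
width: 0.0526
finger_force: 30.0
```

Request:
arm_command(targets=[[0.01,0.04,0,-0.01],[0.02,0.06,0,-0.01],[0.02,0.067,0,-0.01],[0.02,0.067,-0.03,-0.01],[0.02,0.067,-0.07,-0.01],[0.02,0.067,-0.1,-0.01],[0.02,0.067,-0.1,-0.01],[0.02,0.067,-0.1,-0.01]])

```text
time: 20.92
tool_pos: [0.5043, 0.1377, 0.0885]
ee_rot: [-3.139, 0.001, 1.6]
wrist_force: [-0.8, -0.1, -0.5]
width: 0.0523
finger_force: 30.0
```

```bash
python3 - <<'E'
from h import *
b=snap('side','side5.png');a=snap('top','top5.png')
o=robot.get_obs();print(o['tool_pos'],o['ee_rot'],o['width'],o['finger_force'])
o=np.hstack([cv2.resize(a[195:260,215:280],(400,400),interpolation=cv2.INTER_CUBIC),cv2.resize(b[120:200,255:335],(400,400),interpolation=cv2.INTER_CUBIC)])
cv2.imwrite('pics/g5.png',o[:,:,::-1])
# handle-colour row profile in top view right of tray: local centroid of difference to the initial picture
t0=cv2.imread('pics/top0.png')[:,:,::-1].astype(int)
d=np.abs(a.astype(int)-t0).sum(2)
for u in range(243,262,2): print(u,[int(x) for x in d[208:242,u]])
E
```

```text
[0.50598073 0.13829538 0.09060899] [3.13996695e+00 1.55944936e-04 1.59987346e+00] 0.051865543369444135 29.99058848882214
243 [33, 38, 41, 39, 36, 39, 46, 44, 37, 34, 81, 51, 13, 38, 85, 48, 50, 52, 50, 26, 31, 28, 33, 28, 15, 48, 56, 49, 42, 30, 37, 39, 44, 27]
245 [46, 35, 30, 32, 37, 32, 51, 43, 45, 35, 43, 14, 13, 12, 9, 46, 41, 40, 47, 33, 28, 31, 31, 25, 7, 40, 47, 40, 45, 44, 42, 37, 36, 41]
247 [36, 47, 44, 40, 40, 33, 39, 42, 37, 27, 39, 34, 52, 45, 48, 44, 37, 46, 33, 49, 41, 37, 54, 39, 41, 43, 42, 41, 38, 19, 14, 47, 41, 44]
249 [43, 41, 47, 39, 32, 51, 30, 46, 35, 40, 35, 42, 37, 45, 36, 37, 45, 40, 48, 42, 47, 48, 38, 44, 46, 36, 47, 52, 46, 22, 28, 9, 6, 42]
251 [33, 51, 45, 49, 34, 39, 38, 33, 33, 35, 42, 48, 36, 47, 44, 42, 29, 38, 43, 45, 49, 45, 36, 38, 37, 39, 48, 38, 38, 3, 17, 21, 21, 8]
253 [49, 47, 40, 47, 40, 42, 43, 39, 44, 37, 42, 43, 35, 52, 44, 49, 42, 45, 51, 39, 44, 44, 45, 31, 7, 23, 28, 30, 29, 29, 15, 32, 27, 26]
255 [35, 46, 46, 44, 36, 47, 35, 43, 38, 55, 39, 43, 39, 50, 49, 47, 53, 46, 55, 52, 42, 44, 43, 51, 22, 24, 23, 30, 22, 23, 16, 20, 18, 25]
257 [39, 39, 45, 50, 43, 41, 46, 45, 48, 37, 36, 40, 45, 59, 46, 43, 46, 48, 47, 51, 50, 46, 44, 44, 43, 39, 13, 39, 22, 27, 22, 28, 28, 31]
259 [44, 39, 40, 51, 37, 47, 47, 49, 43, 43, 42, 46, 46, 52, 46, 49, 39, 47, 46, 47, 40, 39, 45, 40, 47, 53, 40, 33, 29, 28, 21, 18, 28, 20]
261 [52, 45, 43, 48, 40, 48, 43, 48, 45, 54, 45, 46, 58, 49, 56, 42, 51, 52, 41, 45, 51, 45, 42, 51, 50, 48, 42, 36, 33, 8, 14, 23, 20, 26]
```

```bash
python3 - <<'E'
from h import *
for z in(.108,):
  for y in (.069,.085,.11): print(proj('top',(.5075+0.03*(.139-y)*0,y,z)),proj('side',(.5075,y,z)))
E
```

```text
[[244.53267149 219.55351289]] [[291.3621864  141.54039787]]
[[238.38523276 219.57521557]] [[290.21419384 137.86075278]]
[[228.78449747 219.60927982]] [[288.45064597 132.20875055]]
```

View pics/g5.png

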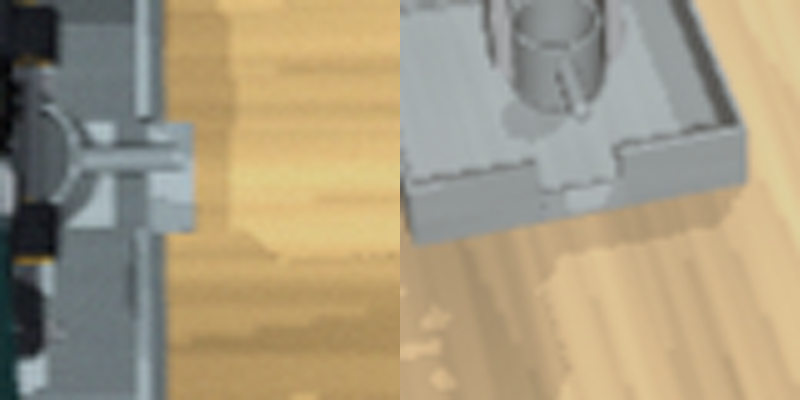

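In the top view the handle runs straight along the tray's axis, ending at (244.6,220), within 1 mm and 1° of what I wanted. This was the last allowed picture, so from here I'll check with numbers. Now lowering.

Request:
arm_command(targets=[[0,0,-0.03,0],[0,0,-0.06,0],[0,0,-0.085,0],[0,0,-0.1,0],[0,0,-0.11,0],[0,0,-0.115,0],[0,0,-0.115,0]])

```text
time: 21.6
tool_pos: [0.5057, 0.1389, 0.0323]
ee_rot: [3.141, 0.0, 1.601]
wrist_force: [0.8, 0.2, -1.8]
width: 0.0525
finger_force: 30.0
```

Request:
arm_command(targets=[[0,0,-0.005,0],[0,0,-0.01,0],[0,0,-0.014,0],[0,0,-0.017,0],[0,0,-0.019,0],[0,0,-0.019,0],[0,0,-0.019,0]])

```text
time: 22.18
tool_pos: [0.5054, 0.139, 0.0225]
ee_rot: [3.142, 0.0, 1.601]
wrist_force: [0.4, -0.0, -1.4]
width: 0.0524
finger_force: 30.0
```

Request:
arm_command(targets=[[0,0,-0.001,0],[0,0,-0.002,0],[0,0,-0.002,0]])

```text
time: 22.43
tool_pos: [0.5056, 0.139, 0.0219]
ee_rot: [3.141, -0.0, 1.601]
wrist_force: [-0.7, 0.5, -0.2]
width: 0.0524
finger_force: 30.0
```

Request:
arm_command(targets=[[0,0,-0.001,0],[0,0,-0.001,0]])

```text
time: 22.6
tool_pos: [0.5056, 0.139, 0.0219]
ee_rot: [3.141, -0.0, 1.601]
wrist_force: [-3.6, -0.1, 4.8]
width: 0.0526
finger_force: 30.0
```

Request:
arm_command(targets=[[0,0,0,0],[0,0,0,0],[0,0,0,0],[0,0,0,0],[0,0,0,0],[0,0,0,0]], claw=0)

```text
time: 23.1
tool_pos: [0.5053, 0.139, 0.0208]
ee_rot: [-3.141, 0.0, 1.601]
wrist_force: [-0.4, 0.2, 0.3]
width: 0.0886
finger_force: 0.0
```

Request:
arm_command(targets=[[0,0,0.02,0],[0,0,0.06,0],[0,0,0.12,0],[0,0,0.2,0],[0,0,0.28,0],[0,0,0.36,0],[0,0,0.4,0],[0,0,0.4,0]])

```text
time: 23.77
tool_pos: [0.5083, 0.1395, 0.2291]
ee_rot: [3.128, -0.002, 1.601]
wrist_force: [-0.5, 1.0, 1.2]
width: 0.0939
finger_force: 0.0
```

Request:
arm_command(targets=[[-0.07,-0.04,0,0],[-0.14,-0.08,0,0],[-0.2,-0.14,0,0],[-0.2,-0.22,0,0],[-0.2,-0.3,0,0],[-0.2,-0.38,0,0],[-0.2,-0.46,0,0],[-0.2,-0.5,0,0]])

```text
time: 24.43
tool_pos: [0.4042, -0.1144, 0.22]
ee_rot: [-3.14, 0.001, 1.597]
wrist_force: [0.5, 0.4, 0.0]
width: 0.0945
finger_force: 0.0
```

```bash
python3 - <<'E'
from h import *
a=snap('top','top6.png');b=snap('side','side6.png')
t0=cv2.imread('pics/top0.png')[:,:,::-1].astype(int)
d=np.abs(a.astype(int)-t0).sum(2)
print('expect end',proj('top',(.5075,.069,.046)),'jar top',proj('top',(.5325,.2345,.074)),'pot rim',proj('top',(.5056,.139,.054)))
for u in range(231,253,2): print(u,[int(x) for x in d[208:234,u]])
m=(d>70).astype(np.uint8)[175:275,125:260]
print('\n'.join(''.join('#' if x else '.' for x in r[::2]) for r in m[8:92:3]))
# bystanders unchanged?
for n,(x0,y0,x1,y1) in dict(cup=(375,178,400,205),bank=(295,115,345,150),bottle=(445,180,485,212)).items(): print(n,d[y0:y1,x0:x1].mean(),(d[y0:y1,x0:x1]>100).sum())
E
```

```text
expect end [[248.47057281 222.05385325]] jar top [[185.41159776 211.90243404]] pot rim [[222.25642722 222.53097478]]
231 [38, 26, 27, 31, 27, 29, 12, 29, 24, 126, 75, 68, 26, 41, 97, 109, 82, 32, 53, 70, 124, 231, 228, 248, 134, 71]
233 [28, 30, 19, 32, 41, 25, 35, 36, 31, 30, 90, 131, 126, 121, 48, 6, 23, 111, 85, 107, 103, 116, 122, 104, 65, 42]
235 [41, 17, 34, 25, 28, 28, 31, 22, 25, 27, 30, 20, 45, 48, 158, 228, 138, 30, 47, 40, 37, 65, 51, 45, 51, 45]
237 [36, 30, 31, 42, 43, 39, 29, 22, 27, 20, 29, 28, 10, 23, 186, 216, 142, 25, 48, 42, 41, 51, 54, 64, 96, 110]
239 [34, 36, 20, 32, 24, 35, 22, 30, 29, 31, 45, 42, 16, 78, 71, 87, 9, 125, 45, 35, 43, 42, 40, 29, 21, 71]
241 [28, 29, 37, 38, 32, 26, 37, 28, 41, 42, 35, 42, 14, 118, 20, 34, 49, 138, 39, 33, 33, 25, 38, 37, 32, 34]
243 [24, 26, 28, 33, 25, 22, 42, 25, 32, 42, 33, 48, 3, 97, 12, 34, 46, 81, 36, 42, 33, 38, 31, 0, 17, 40]
245 [38, 27, 30, 27, 28, 28, 36, 34, 37, 32, 38, 25, 23, 93, 12, 29, 66, 113, 31, 41, 32, 42, 21, 40, 31, 28]
247 [34, 39, 33, 35, 27, 34, 27, 38, 30, 26, 31, 33, 27, 85, 127, 135, 107, 57, 26, 32, 
[... 1542 characters left out ...]
..........
.....####################...###.....................................
.....####################....#......................................
.....####################...##......................................
....#####################....#......................................
....#####################...##......................................
....#####################...##......................................
......###################...##......................................
...............................#...##...............................
...............#..############......................................
cup 28.89037037037037 0
bank 20.546285714285716 0
bottle 24.940625 0
```

```bash
python3 - <<'E'
from h import *
o=robot.get_obs(); print(o['time'],o['tool_pos'],o['qvel'].round(3))
s0=cv2.imread('pics/side0.png');s6=cv2.imread('pics/side6.png')
for n,(x0,y0,x1,y1),P0,P1 in(('jar',(336,186,354,216),(.6118,-.1261,.035),(.5325,.2345,.039)),('scoop',(277,272,337,296),(.4545,-.3463,.005),(.4997,.3145,.009))):
    t=s0[y0:y1,x0:x1]; k=np.linalg.norm(KD('side')[2][:3,3]-P0)/np.linalg.norm(KD('side')[2][:3,3]-P1)
    t=cv2.resize(t,None,fx=k,fy=k); r=cv2.matchTemplate(s6,t,cv2.TM_CCOEFF_NORMED)[60:180,200:340]; _,v,_,l=cv2.minMaxLoc(r)
    c0=proj('side',P0)[0]; c1=proj('side',P1)[0]
    print(n,v,'found',np.array(l)+[200,60]+(c0-[x0,y0])*k,'expected',c1)
E
```

```text
24.5333 [ 0.40447051 -0.11356084  0.21972715] [ 0.068 -0.015  0.008  0.039  0.02   0.038]
jar 0.6461815237998962 found [299.10346853 137.72364394] expected [289.34503397 122.17943047]
scoop 0.4525051712989807 found [234.94308229 106.98991109] expected [275.01589049 115.35637695]
```

The arm probably blocks the side view of the jar, so I'll move it back to its start area and check again.

Request:
arm_command(targets=[[-0.04,0.06,0,0],[-0.08,0.13,0,0],[-0.12,0.2,0,0],[-0.16,0.27,0,0],[-0.18,0.35,0,0],[-0.2,0.42,0,0],[-0.2,0.5,0,0],[-0.2,0.56,0,0]])

```text
time: 25.2
tool_pos: [0.3032, 0.1722, 0.2208]
ee_rot: [3.141, -0.001, 1.604]
wrist_force: [-0.2, -0.9, -0.3]
width: 0.094
finger_force: 0.0
```

Request:
arm_command(targets=[[-0.02,0.08,0,0],[-0.04,0.16,0,0],[-0.06,0.24,0,0],[-0.1,0.31,0,0],[-0.14,0.38,0,0],[-0.18,0.45,0,0],[-0.22,0.52,0,0],[-0.24,0.58,0,0]])

```text
time: 25.87
tool_pos: [0.181, 0.461, 0.2204]
ee_rot: [-3.14, 0.0, 1.605]
wrist_force: [0.7, 0.2, -0.2]
width: 0.0943
finger_force: 0.0
```

Request:
arm_command(targets=[[-0.02,0.08,0,0],[-0.03,0.12,0,0],[-0.03,0.12,0,0],[-0.03,0.12,0,0]])

```text
time: 26.2
tool_pos: [0.1685, 0.5191, 0.2196]
ee_rot: [-3.14, 0.003, 1.604]
wrist_force: [-0.4, -0.1, 0.3]
width: 0.094
finger_force: 0.0
```

```bash
cat > chk.py <<'E'
from h import *
o=robot.get_obs(); print(o['time'],o['tool_pos'])
for n in('top','side'):
    snap(n,n+'7.png'); A=cv2.imread(f'pics/{n}0.png');B=cv2.imread(f'pics/{n}7.png');C=KD(n)[2][:3,3]
    for nm,h,z0,P0,P1 in(('jar cap',.03,.07,(.6118,-.1261,.07),(.5325,.2345,.074)),('jar base',.03,.0,(.6118,-.1261,.012),(.5325,.2345,.016)),('pot',.034,.05,(.4255,-.1146,.05),(.5056,.139,.054)),('scoop',.05,0,(.4545,-.3463,.008),(.4997,.3145,.012))):
        c0=proj(n,P0)[0];c1=proj(n,P1)[0];k=np.linalg.norm(C-P0)/np.linalg.norm(C-P1);f=KD(n)[0][0,0]
        r=int(h/np.linalg.norm(C-P0)*f); x,y=np.round(c0).astype(int)
        t=cv2.resize(A[y-r:y+r+1,x-r:x+r+1],None,fx=k,fy=k)
        X,Y=np.round(c1).astype(int);R=r+8
        m=cv2.matchTemplate(B[Y-R:Y+R+1,X-R:X+R+1],t,cv2.TM_CCOEFF_NORMED);_,v,_,l=cv2.minMaxLoc(m)
        print(n,nm,round(v,2),'found-expected px',(np.array(l)+[X-R,Y-R]+(c0-[x-r,y-r])*k-c1).round(1))
E
python3 chk.py
```

```text
26.2 [0.16850664 0.51913237 0.21960222]
top jar cap 0.71 found-expected px [-0.   0.2]
top jar base 0.69 found-expected px [-6.1  0.6]
top pot 0.41 found-expected px [0.2 0.2]
top scoop 0.38 found-expected px [ 0.3 -0.1]
side jar cap 0.51 found-expected px [0.4 0.4]
side jar base 0.6 found-expected px [-0.1 -1.8]
side pot 0.48 found-expected px [-0.9  1.6]
side scoop 0.41 found-expected px [ -9.7 -11.7]
```

The jar's cap is within half a pixel of its upright position in both views, and the pot is within 2 px of its target. The scoop is within half a pixel in the top view; its side-view match was too weak to count. Handing in.

```bash
python3 -c "
from bench import robot
print(robot.close_job())"
```

```text
the job is handed in; nothing more can be done
None
```

I loaded the tray in the order asked and handed the job in at about 26 s: the scoop is flat on the floor, the jar is upright, and the pot is upright with its handle out through the cut-out (about 1° off straight), with the cup, reagent bottle and power bank left where they were.

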